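# Put the board markers away in the covered caddy

### The job

Slide the cover of the marker caddy fully open to its stop, drop each marker cap-down into the well of its own colour (red in red, blue in blue) so that it stands on the bottom, then slide the cover fully shut again. Leave the glove box, the stamp and the computer mouse where they are.

Things in the scene. Friction and masses are not known exactly. Their poses are not given: they have to be found in the camera images.
- caddy: Fixed white and grey box, 38 (x) by 148 (y) by 142 mm high (rim); origin at the centre of its underside, y along its length. Its +y half has two square upright wells open at the top, 28 by 28 mm inside, 136 mm deep, walls 5 to 6 mm, marked by coloured side panels and rims: red nearer the middle, blue at the +y end. The cover parks over its solid -y half.
- red_well (a point): Centre of the floor of the red well, 6 mm above the desk and 136 mm below the rim; axes as the caddy.
- blue_well (a point): Centre of the floor of the blue well, 34 mm from the red one; axes as the caddy.
- cover (a joint): Sliding cover on top of the caddy: grey plate 42 by 72 by 6 mm, its top 150 mm above the desk, with a black upright grip ridge. 0 m = shut (covers both wells), 0.076 m = fully open at its stop; opens along the caddy's -y direction. Friction holds it where it is left (about 1.5 N).
- cover_grip (a point): Centre of the cover's black grip ridge, which is 14 mm thick along the caddy's y, 42 mm long along its x and 30 mm high above the plate (this point is 18 mm above the plate's top, 12 mm below the ridge's top). Pinch it across its 14 mm. It moves with the cover.
- stand: Fixed slanted stand, white and grey, base 135 mm wide (y), 110 mm deep; origin on the desk, 30 mm under the line of the markers' lower ends, midway between its two gutters, 85 mm apart along y. In each a marker leans 20 degrees from upright, upper end towards the stand's -x; the gutter with its low side ribs carries the lower 70 mm, the upper 60 mm is free all round.
- marker_red: Loose thick red marker, a cylinder 130 mm long and 20 mm in diameter, about 45 g: red cap (48 mm) at the lower end, white barrel, red plug at the upper end. Origin at the centre of the cap's end face, z along the marker towards the plug. Starts in either gutter of the stand, cap down.
- marker_blue: Loose thick blue marker, same size and build as the red one, with blue cap and plug. Origin at the centre of the cap's end face, z along the marker towards the plug.
- marker_red_top (a point): Centre of the plug-end face of the red marker, 130 mm from its origin.
- marker_blue_top (a point): Centre of the plug-end face of the blue marker, 130 mm from its origin.
- glove_box: Bystander: red and white carton of gloves, 220 by 110 by 70 mm, on the desk; origin at the centre of its underside.
- stamp: Bystander: blue and black self-inking stamp, 50 by 65 by 85 mm, on the desk; origin at the centre of its underside.
- mouse: Bystander: black computer mouse, 100 by 60 by 36 mm, on the desk; origin at the centre of its underside.
Mind the look-alikes: they are no part of the job. Leave any yellow look-alike of the caddy alone. Leave any pink look-alike of the marker_red alone.

How it is judged:
On the way, in this order (a step that is already met when the one before it is completed fails the run):
1. the cover is slid fully open (value of joint cover above 0.068 m), for 0.2 s.
2. both markers stand cap-down on the floor of the well of their own colour, with the cover still open (horizontal distance between marker_red and red_well below 0.012 m and z of marker_red in the frame of red_well between -0.006 and 0.01 m and angle between each of marker_red, marker_blue's own z axis and vertical below 0.15 rad and height (world z) of each of marker_red_top, marker_blue_top above 0.1 m and horizontal distance between marker_blue and blue_well below 0.012 m and z of marker_blue in the frame of blue_well between -0.006 and 0.01 m and value of joint cover above 0.06 m), for 0.2 s.
At the end, for the whole second after the job is handed in: The cover is shut to within 6 mm; each marker stands at rest, cap-down and upright (within 0.15 rad), in the well of its own colour, its cap end within 12 mm of the well's centre line and within 10 mm of the well's floor (value of joint cover below 0.006 m and horizontal distance between marker_red and red_well below 0.012 m and z of marker_red in the frame of red_well between -0.006 and 0.01 m and angle between each of marker_red, marker_blue's own z axis and vertical below 0.15 rad and height (world z) of each of marker_red_top, marker_blue_top above 0.1 m and horizontal distance between marker_blue and blue_well below 0.012 m and z of marker_blue in the frame of blue_well between -0.006 and 0.01 m and linear speed of each of marker_red, marker_blue below 0.03 m/s); the robot touches nothing.
It fails at once if the glove box is moved more than 20 mm (distance of glove_box from where it was at the start of the episode above 0.02 m).
It fails at once if the stamp is moved more than 20 mm (distance of stamp from where it was at the start of the episode above 0.02 m).
It fails at once if the mouse is moved more than 20 mm (distance of mouse from where it was at the start of the episode above 0.02 m).
It also fails if it takes over 72 s, if anything falls off the work surface, if the arm or the gripper's body presses on something with over 40 N, if the wrist force passes 120 N, or if a joint passes its speed limit or range.

### The arm

A 7-joint arm with a two-finger parallel gripper is mounted at the origin on the work surface. World frame = base frame: x ahead of the robot, y to its left, z up, the work surface at z = 0. Lengths are in m, angles in rad, forces in N, time in s.
With the tool pointing down it reaches from about 0.4 to 0.85 m from the base axis. Payload 10.4 kg.
Tool frame: the origin (TCP) lies between the finger pads; the fingertips stand 19 mm ahead of it and the grasp point (between the pads) is the TCP (manip.tips_ahead is the distance from the TCP to the fingertips, in m); z points along the fingers, y is the line along which they close (so a half turn about z gives the same grasp; the last joint's range is limited). The gripper opens to 85 mm and grips with 20 to 120 N. Pads are 22 mm wide; open, the fingers measure 114 mm over their backs; the gripper's body (76 mm by 85 mm) begins 54 mm behind the grasp point. The pads swing forward as they close: fully open they stand 13 mm farther back than shut.
Start: joints at [-0.023, 0.332, -0.065, 1.46, 0.022, 1.35, -0.088], TCP at [0.625, 0, 0.221] pointing down, gripper open.
Joint ranges: [-2.6, 2.6], [-0.5, 2.12], [-1.47, 1.34], [0.16, 2.42], [-1.27, 4.41], [0.06, 2.06], [-2.6, 2.6]. Speed limits (rad/s): [2.22, 2.22, 2.79, 2.79, 3.14, 3.14, 3.14].

### API

Orientations are given as a unit quaternion [x, y, z, w].
In Python, from workcell import manip, viewer gives the robot as it stands.
- The arm moves only by the tool arm_command, never from a script. Its argument "series" is text: rows parted by semicolons, each of 5 numbers parted by spaces: the closure, from 0 (fully open) to 1 (shut), then the shift along the tool's x, y, z normalised to -1 to 1, where 1 is 0.4 m, then the turn about the tool's z normalised to -1 to 1, where 1 is 180 degrees. In form: jaw tx ty tz spin; .... A call has exactly 10 rows; each row shifts and turns the commanded pose from where the row before left it, along the tool's axes as they then stand; what a row does not reach is not made up. A row lasts 1/8 s, in which the tool goes at most 62.5 mm and 10.7 degrees, less where a joint would pass 70% of its speed; a pose out of reach is approached as far as the arm can. A call with a number of a shift or a turn outside -1 to 1 is refused whole. A call with a gripper value outside its range is refused whole. The fingers move at their own pace and stop on an object; "newtons" is the grip in N (left out, the last holds). Time passes only in rows, so rows that do not move let the fingers close, or fill a call up. It gives the time, the measured TCP pose, the force, the opening and the grip force at its end, in the units of the state.
- manip.get_obs(): the state, without advancing time (a new reading comes with each control period).
- viewer.camera(name): name is "scene" or "side" or "wrist"; returns a dict with "pixels" (420x560x3 uint8, red, green, blue), "intrinsics" (3x3 intrinsics, pixels), "extrinsics" (4x4, takes a point from world to camera coordinates). Camera axes: x right, y up, looking along -z (the intrinsics and any distortion apply to the point x, -y, -z); pixel columns grow to the right and rows downward; lengths in m; the calibration is good to about 2 mm. A picture is of the moment at which its call begins. There is no depth.
- manip.hand_in(): hands the job in; it is judged then, once.
The state is a dict: "clock": time; "joint_pos": joint angles; "joint_velocities": joint speeds; "tau": joint torques, N m; "position": TCP position; "ee_rot": TCP orientation; "ft_force": force on the tool from outside, world axes, zero at the start; "torque": the same for the moment, N m; "grip_width": opening from 0.0 (shut) to 1.0 (fully open); "grasp_force": force on a finger pad.
Only numpy, scipy, OpenCV 4.12 (cv2) and the standard library are available. Lean on these libraries where they do the work, as an engineer would, in place of code of your own. Each camera call takes 0.05 s, during which the arm holds its last target. There are 200 camera calls.

## Working session

There is one attempt and no reset: what is moved stays moved. The work goes in short steps, Python scripts to look and compute and a tool call to move; the robot and the scene stay as the last step left them, time stands still between calls to the robot, and variables do not carry over. Pictures are saved under pics/ and viewed, at most 10 in all, crops included, and the job is handed in when it is done.

Besides the shell and the picture viewer there is one more tool, called after "Call:" as a command line: name --argument value ..., lists and objects as JSON in quotes. arm_command: Moves the arm, as the interface text tells. Scaled input: -1 to 1 covers 0.4 m each way for a shift and 180 degrees each way for a turn. Its arguments: {"type":"object","properties":{"series":{"type":"string"},"newtons":{"type":"number"}},"required":["series"]}

```bash
ls; mkdir -p pics
cat > h.py <<'E'
import numpy as np, cv2
from workcell import manip, viewer
def snap(n,f=None):
    c=viewer.camera(n); im=np.ascontiguousarray(c["pixels"][:,:,::-1])
    if f: cv2.imwrite(f"pics/{f}.png",im)
    return im,np.array(c["intrinsics"]),np.array(c["extrinsics"])
def ray(px,K,E):
    u,v=px; d=np.linalg.inv(K)@[u,v,1]; d=np.array([d[0],-d[1],-d[2]])
    R,t=E[:3,:3],E[:3,3]; return -R.T@t, R.T@d/np.linalg.norm(d)
def onz(px,K,E,z):
    o,d=ray(px,K,E); return o+d*(z-o[2])/d[2]
def cross(r1,r2):
    (o1,d1),(o2,d2)=r1,r2
    A=np.stack([d1,-d2],1); s=np.linalg.lstsq(A,o2-o1,rcond=None)[0]
    a,b=o1+s[0]*d1,o2+s[1]*d2; return (a+b)/2,np.linalg.norm(a-b)
def proj(p,K,E):
    q=E[:3,:3]@p+E[:3,3]; w=K@[q[0],-q[1],-q[2]]; return w[:2]/w[2]
E
python3 - <<'E'
from h import *
for n in("scene","side"):
    im,K,X=snap(n,n+"0"); print(K.round(1).tolist(),(-X[:3,:3].T@X[:3,3]).round(3), (X[2,:3]*-1).round(2))
    np.savez(n+"0",im=im,K=K,E=X)
o=manip.get_obs();print({k:np.round(v,3).tolist() for k,v in o.items()})
E
```

```text
pics
[[523.3, 0.0, 276.3], [0.0, 523.3, 215.3], [0.0, 0.0, 1.0]] [1.191 0.398 0.919] [-0.59 -0.31 -0.75]
[[541.2, 0.0, 277.4], [0.0, 541.2, 204.1], [0.0, 0.0, 1.0]] [0.378 1.086 0.708] [ 0.17 -0.85 -0.49]
{'clock': 0.1, 'joint_pos': [-0.023, 0.333, -0.065, 1.461, 0.022, 1.35, -0.088], 'joint_velocities': [-0.0, -0.001, 0.001, -0.002, 0.0, 0.001, 0.001], 'tau': [0.001, -62.675, 0.049, -39.244, 0.016, 0.007, -0.0], 'position': [0.625, 0.0, 0.22], 'ee_rot': [0.707, 0.707, -0.0, -0.0], 'ft_force': [-0.082, 0.586, -0.139], 'torque': [-0.013, -0.011, 0.033], 'grasp_force': 0.0, 'grip_width': 0.999}
```

View pics/scene0.png

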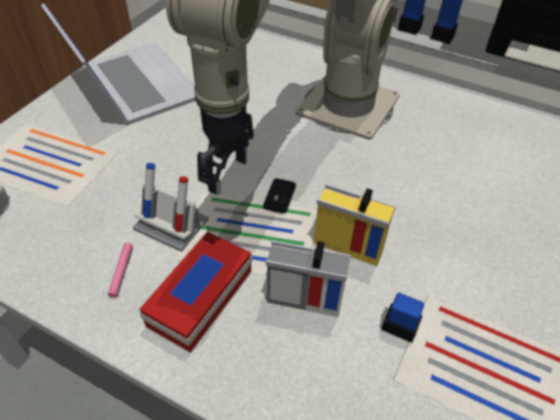

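View pics/side0.png

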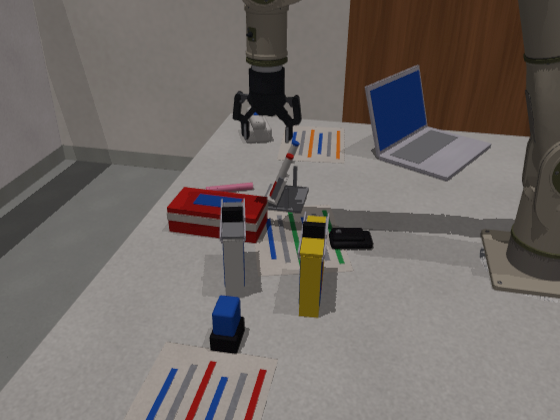

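Run:
```python
from h import *
s=np.load("scene0.npz")["im"];d=np.load("side0.npz")["im"]
def c(im,x,y,w=100,h=75): return cv2.resize(im[y:y+h,x:x+w],(400,300),interpolation=cv2.INTER_CUBIC)
cv2.imwrite("pics/m1.png",np.vstack([np.hstack([c(s,258,240),c(d,185,195,133,100)]),np.hstack([c(s,115,158,120,90),c(d,250,135,80,60)])]))
```

```text
(no output)
```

View pics/m1.png

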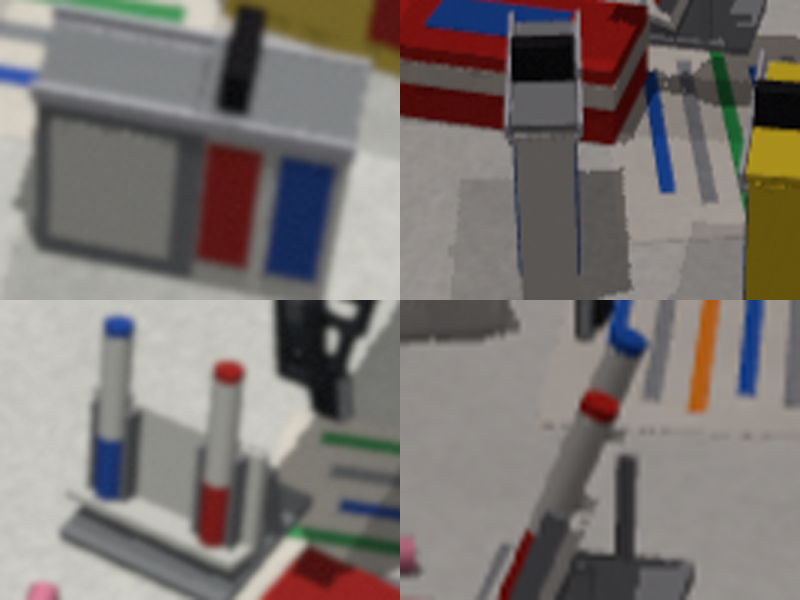

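```bash
cat > m.py <<'E'
from h import *
S=np.load("scene0.npz");D=np.load("side0.npz")
s=(S["K"],S["E"]);d=(D["K"],D["E"])
A=lambda p,x,y,k,oy=0,ox=0:(x+(p[0]-ox)*k,y+(p[1]-oy)*k)
pr=lambda n,p:print(n,np.round(p,4))
for n,a,b in(("blue",(118,323),(631,342)),("red",(229,370),(602,404))):
    a=A(a,115,158,.3,300);b=A(b,250,135,.2,300,400)
    p,e=cross(ray(a,*s),ray(b,*d));pr(n,[*p,e])
    pr(" scene@.152",onz(a,*s,.1525));pr(" side@.152",onz(b,*d,.1525))
a=A((243,32),258,240,.25);b=A((545,41),185,195,1/3,0,400)
p,e=cross(ray(a,*s),ray(b,*d));pr("ridge",[*p,e]);pr(" sc",onz(a,*s,.18))
for n,q in(("fl",(52,22)),("nl",(35,92)),("nr",(355,155)),("fr",(370,65))): pr(n,onz(A(q,258,240,.25),*s,.15))
for n,q in(("bl",(40,245)),("br",(325,285))): pr(n,onz(A(q,258,240,.25),*s,0))
h=cv2.cvtColor(S["im"],cv2.COLOR_BGR2HSV)
for n,m in(("red",((h[...,0]<8)|(h[...,0]>172))),("blue",(abs(h[...,0].astype(int)-115)<12))):
    k=(m&(h[...,1]>130)&(h[...,2]>50)).astype(np.uint8)
    N,_,st,c=cv2.connectedComponentsWithStats(k)
    for i in range(1,N):
        if 6<st[i,4]<600: print(n,st[i],c[i].round(1),onz(c[i],*s,.07).round(4))
for q in((65,528),(235,590)): pr("stand base front",onz(A(q,115,158,.3,300),*s,0))
for n,q in(("capB",(108,497)),("capR",(212,545))): pr(n,onz(A(q,115,158,.3,300),*s,.03))
E
python3 m.py
```

```text
blue [ 0.5945 -0.2199  0.147   0.0031]
 scene@.152 [ 0.597  -0.217   0.1525]
 side@.152 [ 0.5927 -0.2038  0.1525]
red [ 0.5947 -0.1335  0.1483  0.0006]
 scene@.152 [ 0.5976 -0.1308  0.1525]
 side@.152 [ 0.5931 -0.1236  0.1525]
ridge [0.646  0.2002 0.178  0.0035]
 sc [0.6456 0.1995 0.18  ]
fl [0.6614 0.1109 0.15  ]
nl [0.7004 0.1235 0.15  ]
nr [0.6618 0.2645 0.15  ]
fr [0.6125 0.2507 0.15  ]
bl [0.6877 0.1192 0.    ]
br [0.6388 0.2566 0.    ]
red [180 177   7   6  34] [183.1 179.2] [ 0.535  -0.1884  0.07  ]
red [175 214   8  17 114] [178.4 222.1] [ 0.6466 -0.1223  0.07  ]
red [351 221  15  31 304] [357.8 235.7] [0.4952 0.2277 0.07  ]
red [146 268 104  83 495] [201.5 319. ] [0.8183 0.0518 0.07  ]
red [308 276  15  30 339] [314.5 290.6] [0.662  0.2071 0.07  ]
red [440 308 120  54 421] [501.  334.5] [0.5834 0.5443 0.07  ]
red [426 343 128  60 530] [490.7 373. ] [0.6667 0.5453 0.07  ]
blue [403   0  21  20 334] [413.4   8.9] [-0.5016  0.0138  0.07  ]
blue [437   0  25  29 500] [448.7  13.2] [-0.5318  0.1253  0.07  ]
blue [ 26 147  54  18  87] [ 52.7 155.6] [ 0.6204 -0.5057  0.07  ]
blue [147 164   7   5  30] [150.1 165.9] [ 0.5363 -0.2817  0.07  ]
blue [  0 168  57  21 115] [ 28.1 177.8] [ 0.7035 -0.5001  0.07  ]
blue [144 200   7  17 106] [146.8 207.9] [ 0.6465 -0.206   0.07  ]
blue [218 219  74  13 142] [253.7 225. ] [0.5756 0.0222 0.07  ]
blue [366 226  16  31 298] [373.6 241.2] [0.4929 0.2621 0.07  ]
blue [253 257  13   3  27] [258.7 258.1] [0.6466 0.0748 0.07  ]
blue [325 280  16  29 325] [332.3 294.1] [0.6527 0.2405 0.07  ]
blue [446 337  94  44 324] [493.1 359. ] [0.6387 0.5428 0.07  ]
blue [432 376  94  44 379] [478.  398.5] [0.722  0.5373 0.07  ]
stand base front [ 0.6609 -0.245   0.    ]
stand base front [ 0.649  -0.1121  0.    ]
capB [ 0.6425 -0.2161  0.03  ]
capR [ 0.643  -0.1304  0.03  ]
```

Call:
arm_command --series "0 0.125 0.013 -0.044 0; 0 0.125 0.013 -0.044 0; 0 0.125 0.013 -0.044 0; 0 0.125 0.013 -0.044 0; 0 0 0 0 0.059; 0 0 0 0 0.059; 0 0 0 0 0.059; 0 0 0 0 0.059; 0 0 0 0 0.059; 0 0 0 0 0.059" --newtons 30

```text
clock: 1.35
position: [0.6456, 0.2, 0.2905]
ee_rot: [0.974, 0.224, -0.0, 0.0]
ft_force: [0.3, -0.5, 0.4]
grip_width: 1.003
grasp_force: 0.0
```

Call:
arm_command --series "0 0 0 0 0.059; 0 0 0 0 0.001; 0 0 0 0 0; 0 0 0 0 0; 0 0 0 0 0; 0 0 0 0 0; 0 0 0 0 0; 0 0 0 0 0; 0 0 0 0 0; 0 0 0 0 0"

```text
clock: 2.6
position: [0.6458, 0.2, 0.291]
ee_rot: [0.991, 0.135, 0.0, -0.0]
ft_force: [0.2, -0.4, -0.3]
grip_width: 0.998
grasp_force: 0.0
```

Run:
```python
from h import *
im,K,X=snap("wrist","w1"); np.savez("w1",im=im,K=K,E=X); print(K.round(1).tolist(),(-X[:3,:3].T@X[:3,3]).round(3))
o=manip.get_obs();print(o["clock"],np.round(o["position"],4),np.round(o["ee_rot"],4),np.round(o["joint_pos"],2))
for p in([.646,.2,.18],[.6437,.202,.15]):print(proj(np.array(p),K,X).round(1))
```

```text
[[361.4, 0.0, 278.7], [0.0, 361.4, 209.9], [0.0, 0.0, 1.0]] [0.711 0.219 0.444]
2.65 [0.6458 0.2    0.291 ] [ 0.9909  0.1347  0.     -0.    ] [-0.41  0.42  0.06  1.19 -0.02  1.52 -1.65]
[279.7 202.4]
[276.5 195.4]
```

View pics/w1.png

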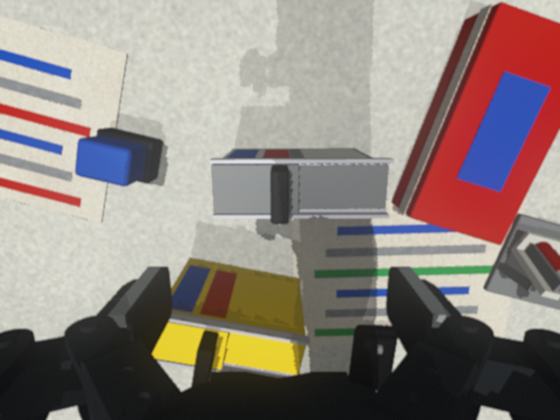

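Run:
```python
from h import *
Z=np.load("w1.npz");im,K,E=Z["im"],Z["K"],Z["E"]
g=cv2.cvtColor(im,cv2.COLOR_BGR2GRAY)
m=(g[150:235,262:300]<60).astype(np.uint8);N,_,st,c=cv2.connectedComponentsWithStats(m)
i=1+st[1:,4].argmax();x,y,w,h=st[i,:4];print(st[i]+[262,150,0,0,0])
u=np.array([-.267,.964,0])
r=onz((262+x+(w-1)/2,150+y+(h-1)/2),K,E,.18);print("ridge",r)
for c in(240,330,370): print(c,g[148:225,c].tolist())
print(g[187,200:225].tolist(),g[187,375:400].tolist())
a=onz((212,187),K,E,.15);b=onz((388,187.5),K,E,.15)
print(a,b,np.linalg.norm(a-b),(a+b)/2)
p=onz((212,214),K,E,.15);q=onz((388,216),K,E,.15);print(np.degrees(np.arctan2(*(p-q)[[0,1]])))
```

```text
[272 166  17  57 507]
ridge [0.65229686 0.20151027 0.18      ]
240 [149, 109, 78, 73, 74, 73, 74, 73, 72, 81, 117, 171, 211, 226, 216, 174, 133, 136, 151, 155, 155, 153, 155, 154, 155, 154, 153, 153, 154, 153, 153, 153, 153, 153, 153, 152, 151, 151, 152, 152, 151, 151, 151, 151, 151, 150, 151, 151, 151, 151, 151, 150, 150, 150, 150, 150, 150, 150, 150, 150, 149, 149, 150, 149, 144, 130, 143, 184, 211, 217, 213, 208, 207, 205, 205, 203, 199]
330 [127, 111, 110, 111, 110, 111, 111, 111, 110, 106, 114, 143, 170, 178, 167, 150, 145, 136, 125, 125, 126, 125, 126, 125, 125, 124, 125, 125, 124, 123, 124, 124, 124, 123, 124, 123, 122, 123, 122, 122, 122, 122, 121, 122, 121, 121, 120, 120, 121, 120, 120, 120, 120, 119, 119, 119, 119, 119, 119, 118, 129, 153, 169, 158, 129, 109, 126, 154, 170, 166, 141, 113, 104, 104, 105, 105, 103]
370 [182, 182, 181, 181, 183, 187, 186, 176, 143, 107, 113, 150, 176, 179, 174, 162, 146, 130, 123, 123, 123, 124, 124, 124, 124, 124, 123, 123, 123, 123, 123, 123, 122, 122, 122, 121, 121, 121, 121, 121, 121, 122, 121, 121, 120, 120, 121, 121, 121, 121, 120, 120, 121, 119, 120, 120, 120, 119, 118, 120, 131, 155, 167, 158, 130, 108, 125, 156, 171, 166, 144, 127, 126, 132, 139, 129, 110]
[207, 205, 206, 207, 206, 206, 205, 206, 205, 205, 205, 197, 175, 159, 153, 154, 154, 153, 154, 154, 153, 152, 152, 153, 152] [122, 121, 121, 120, 121, 122, 121, 121, 121, 120, 121, 141, 180, 199, 200, 197, 195, 198, 202, 202, 183, 144, 97, 67, 60]
[0.63631772 0.25552267 0.15      ] [0.67489162 0.11455461 0.15      ] 0.14615040553579997 [0.65560467 0.18503864 0.15      ]
-14.788349010346387
```

Call:
arm_command --series "0 0.016 0 0.06 0; 0 0 0 0.08 0; 0 0 0 0.08 0; 0 0 0 0.0725 0; 0 0 0 0 0; 1 0 0 0 0; 1 0 0 0 0; 1 0 0 0 0; 1 0 0 0 0; 1 0 0 0 0" --newtons 30

```text
clock: 3.9
position: [0.652, 0.2017, 0.1742]
ee_rot: [0.991, 0.135, 0.0, -0.0]
ft_force: [-0.5, -0.6, -0.1]
grip_width: 0.001
grasp_force: 0.0
```

Run:
```python
from h import *
o=manip.get_obs();print(o["clock"],np.round(o["position"],4),o["ft_force"],o["grip_width"],o["grasp_force"])
```

```text
3.9 [0.652  0.2017 0.1742] [-0.54955395 -0.5616894  -0.14617591] 0.001144278319630454 0.0
```

Run:
```python
from h import *
a=snap("scene")[0];b=snap("side")[0];w=snap("wrist")[0]
c=lambda im,x,y,W,H:cv2.resize(im[y:y+H,x:x+W],(400,300),interpolation=cv2.INTER_CUBIC)
cv2.imwrite("pics/m2.png",np.vstack([np.hstack([c(a,240,190,160,120),c(b,165,140,160,120)]),np.hstack([c(w,0,0,560,420),c(w,200,120,160,120)])]))
```

```text
(no output)
```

View pics/m2.png

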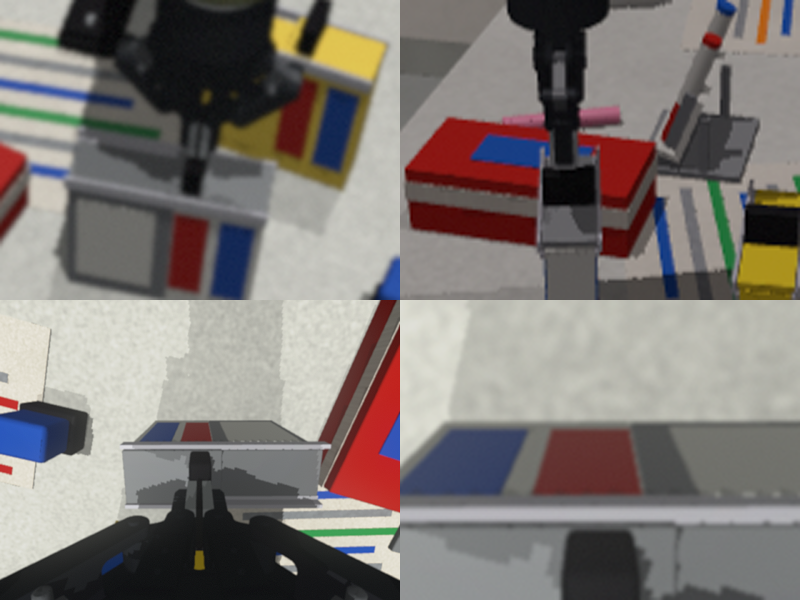

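Run:
```python
from h import *
print(manip.tips_ahead, manip.get_obs()["clock"])
v=np.array([.964,.267,0])
for n,x,y in(("scene",240,190),("side",165,140)):
    K,E=snap(n)[1:]
    for p in([.652,.2017,.1742],[.652,.2017,.155],[.652,.2017,.18]):
        p=np.array(p);q=proj(p,K,E);print(n,p,q.round(1),((q-[x,y])*2.5).round())
    for s in(-.021,.021):print(" ridge end",((proj(np.array([.652,.2017,.18])+s*v,K,E)-[x,y])*2.5).round())
```

```text
0.019 4.05
scene [0.652  0.2017 0.1742] [318.1 252.9] [195. 157.]
scene [0.652  0.2017 0.155 ] [317.3 259.4] [193. 173.]
scene [0.652  0.2017 0.18  ] [318.4 251. ] [196. 152.]
 ridge end [201. 130.]
 ridge end [191. 176.]
side [0.652  0.2017 0.1742] [230.9 209.8] [165. 174.]
side [0.652  0.2017 0.155 ] [231.2 218.1] [166. 195.]
side [0.652  0.2017 0.18  ] [230.8 207.2] [164. 168.]
 ridge end [191. 167.]
 ridge end [138. 169.]
```

Run:
```python
from h import *
b=snap("side")[0];w=snap("wrist")[0];a=snap("scene")[0]
g=lambda i:cv2.LUT(i,(255*(np.arange(256)/255)**.5).astype(np.uint8))
c=lambda im,x,y,W,H:cv2.resize(g(im[y:y+H,x:x+W]),(400,400),interpolation=cv2.INTER_CUBIC)
cv2.imwrite("pics/m3.png",np.hstack([c(b,206,180,50,50),c(w,220,205,120,120)]))
```

```text
(no output)
```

View pics/m3.png

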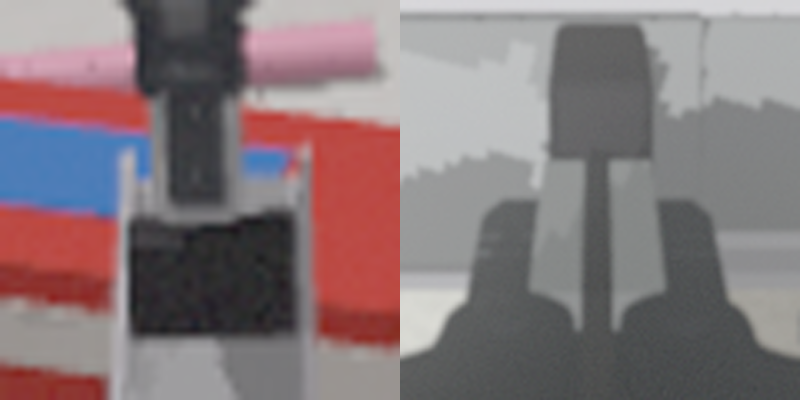

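Call:
arm_command --series "1 0 0 -0.05 0; 1 0 0 -0.05 0; 1 0 0 0 0; 1 0 0 0 0; 1 0 0 0 0; 1 0 0 0 0; 1 0 0 0 0; 1 0 0 0 0; 1 0 0 0 0; 1 0 0 0 0"

```text
clock: 5.55
position: [0.652, 0.2017, 0.2141]
ee_rot: [0.991, 0.135, 0.0, 0.0]
ft_force: [-0.4, 0.3, 0.8]
grip_width: 0.002
grasp_force: 0.0
```

Run:
```python
from h import *
g=lambda i:cv2.LUT(i,(255*(np.arange(256)/255)**.5).astype(np.uint8))
c=lambda im,x,y,W,H:cv2.resize(g(im[y:y+H,x:x+W]),(400,400),interpolation=cv2.INTER_CUBIC)
o=manip.get_obs();p=np.array(o["position"]);print(p,o["grip_width"])
b,K,E=snap("side");w=snap("scene")
for z in(0,-.019):print(proj(p+[0,0,z],K,E).round(1),proj(p+[0,0,z],*w[1:]).round(1))
cv2.imwrite("pics/m4.png",np.hstack([c(b,196,160,80,80),c(w[0],280,195,80,80)]))
```

```text
[0.6520121  0.20167627 0.21406141] 0.002398958039615981
[230.1 191.9] [319.8 239. ]
[230.5 200.5] [319.  245.7]
```

View pics/m4.png

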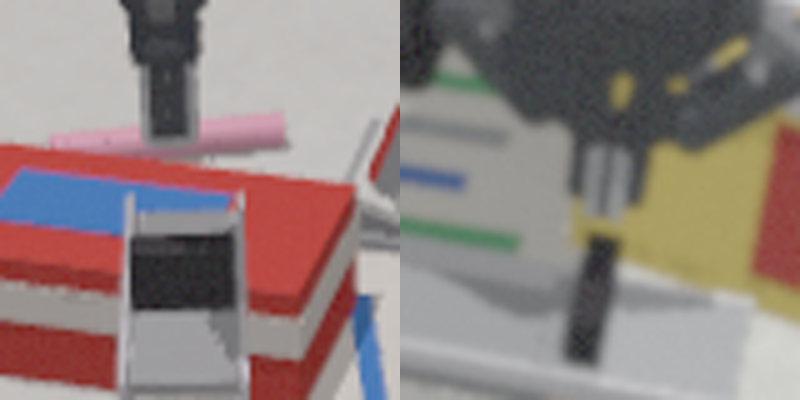

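Run:
```python
from h import *
s=np.load("scene0.npz");d=np.load("side0.npz")
r=lambda a,b:cross(ray(a,s["K"],s["E"]),ray(b,d["K"],d["E"]))
print("tip",r((321,238),(230,189)))
print("ridge top corners: -x end", r((320.4,242.5),(242.5,206.8)), "+x end",r((317.5,254),(223,207.5)))
```

```text
tip (array([0.65245074, 0.20347375, 0.22024792]), np.float64(0.0025222719465684547))
ridge top corners: -x end (array([0.63080326, 0.1955688 , 0.17907749]), np.float64(0.002512667428545105)) +x end (array([0.66408487, 0.20620418, 0.1828909 ]), np.float64(0.006196886023323466))
```

The images show the shut fingertips at about 6 mm above the reported TCP height, not 19 mm below it: a z offset of about 25 mm in the reported pose. I'll correct for it and regrasp.

Call:
arm_command --series "0 0 0 0 0; 0 0 0 0 0; 0 0 0 0 0; 0 0 0 0 0; 0 0 0 0.05 0; 0 0 0 0.05 0; 0 0 0 0.0375 0; 0 0 0 0.02 0; 0 0 0 0 0; 0 0 0 0 0"

```text
clock: 6.9
position: [0.6524, 0.2019, 0.1518]
ee_rot: [0.991, 0.135, 0.001, -0.0]
ft_force: [0.7, 0.0, -0.0]
grip_width: 1.001
grasp_force: 0.0
```

Call:
arm_command --series "1 0 0 0 0; 1 0 0 0 0; 1 0 0 0 0; 1 0 0 0 0; 1 0 0 0 0; 1 0 0 0 0; 1 0 0 0 0; 1 0 0 0 0; 1 0 0 0 0; 1 0 0 0 0"

```text
clock: 8.15
position: [0.6521, 0.2013, 0.1512]
ee_rot: [0.991, 0.134, 0.0, 0.0]
ft_force: [-0.7, -4.7, 4.5]
grip_width: 0.156
grasp_force: 34.7
```

Call:
arm_command --series "1 0 0.024 0 0; 1 0 0.024 0 0; 1 0 0.024 0 0; 1 0 0.024 0 0; 1 0 0.024 0 0; 1 0 0.024 0 0; 1 0 0.024 0 0; 1 0 0.022 0 0; 1 0 0 0 0; 1 0 0 0 0"

```text
clock: 9.4
position: [0.6726, 0.128, 0.1512]
ee_rot: [0.991, 0.135, 0.0, -0.0]
ft_force: [-0.5, 0.8, 5.2]
grip_width: 0.153
grasp_force: 35.0
```

Call:
arm_command --series "1 0 0.006 0 0; 1 0 0 0 0; 1 0 0 0 0; 0 0 0 0 0; 0 0 0 0 0; 0 0 0 0 0; 0 0 0 -0.06 0; 0 0 0 -0.12 0; 0 0 0 -0.12 0; 0 0 0 -0.05 0"

```text
clock: 10.65
position: [0.6738, 0.1259, 0.2946]
ee_rot: [0.991, 0.134, 0.002, -0.0]
ft_force: [-0.4, -0.4, -1.1]
grip_width: 0.996
grasp_force: 0.0
```

Call:
arm_command --series "0 0 -0.125 0 0; 0 0 -0.125 0 0; 0 0 0 0 0; 0 0 0 0 0; 0 0 0 0 0; 0 0 0 0 0; 0 0 0 0 0; 0 0 0 0 0; 0 0 0 0 0; 0 0 0 0 0"

```text
clock: 11.9
position: [0.6462, 0.2225, 0.291]
ee_rot: [0.991, 0.135, 0.0, 0.0]
ft_force: [-0.4, 0.4, 0.4]
grip_width: 1.002
grasp_force: 0.0
```

Run:
```python
from h import *
im,K,X=snap("wrist","w2"); np.savez("w2",im=im,K=K,E=X); print((-X[:3,:3].T@X[:3,3]).round(3))
im=cv2.resize(im[100:310,120:400],(800,600),interpolation=cv2.INTER_CUBIC);cv2.imwrite("pics/w2c.png",im)
s,K,X=snap("scene"); np.savez("scene1",im=s,K=K,E=X)
```

```text
[0.711 0.241 0.444]
```

View pics/w2c.png

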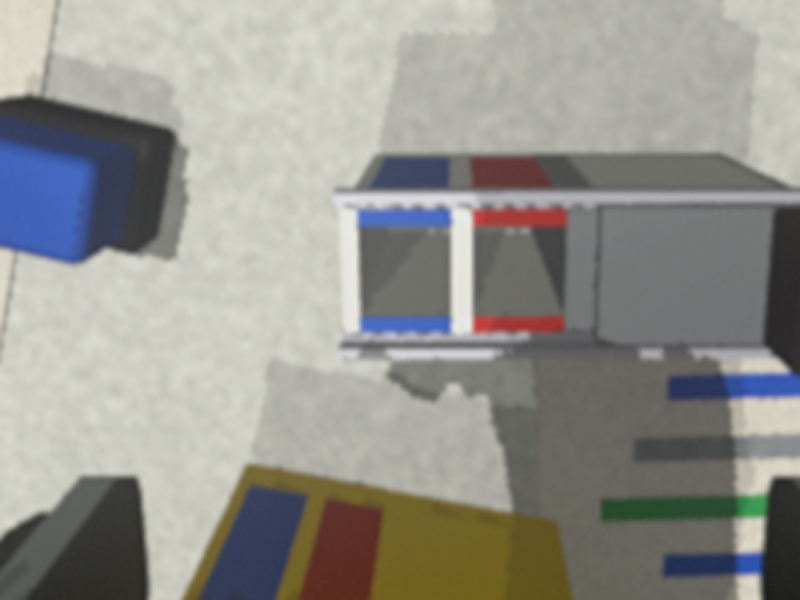

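Run:
```python
from h import *
Z=np.load("w2.npz");K,E=Z["K"],Z["E"];k=280/800
P=[onz((120+a*k,100+b*k),K,E,.142) for a,b in((405.5,272),(519.5,271))]
b,r=P;print("blue",b.round(4),"red",r.round(4),np.linalg.norm(b-r),np.degrees(np.arctan2(-(b-r)[0],(b-r)[1])))
# scene check via coloured rims: near strips
S=np.load("scene1.npz");print([proj(p,S["K"],S["E"]).round(1) for p in P])
h=cv2.cvtColor(S["im"],cv2.COLOR_BGR2HSV)
c=cv2.resize(S["im"][235:305,255:355],(800,560),interpolation=cv2.INTER_CUBIC);
for p in P:
    q=(proj(p,S["K"],S["E"])-[255,235])*8; cv2.drawMarker(c,tuple(q.astype(int)),(0,255,0),0,20)
cv2.imwrite("pics/s1.png",c)
```

```text
blue [0.6391 0.2362 0.142 ] red [0.6485 0.2033 0.142 ] 0.03423254353446264 15.984866630742019
[array([336.9, 266. ]), array([318.4, 262.6])]
```

View pics/s1.png

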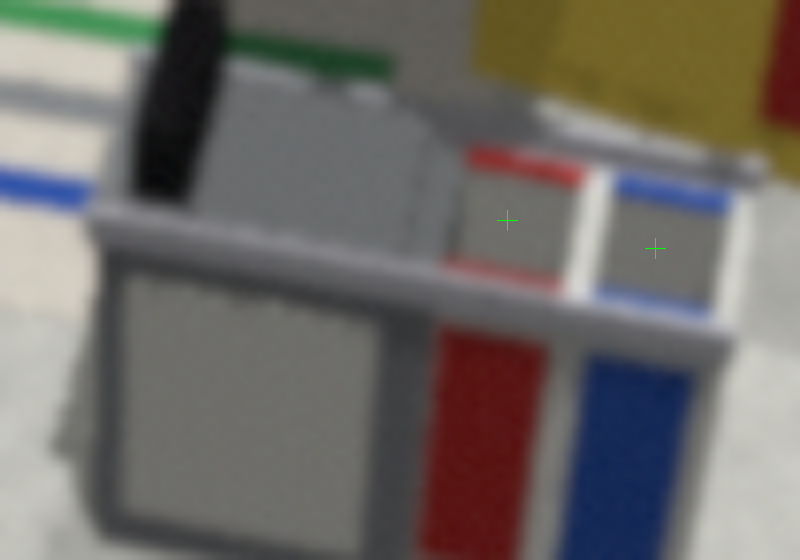

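Call:
arm_command --series "0 -0.054 0.1333 0 0; 0 -0.054 0.1333 0 0; 0 -0.054 0.1333 0 0; 0 -0.054 0.1333 0 0; 0 -0.054 0.1333 0 0; 0 -0.054 0.1333 0 0; 0 -0.054 0.1333 0 0; 0 0 0 0 -0.059; 0 0 0 0 -0.059; 0 0 0 0 -0.059"

```text
clock: 13.25
position: [0.6001, -0.1776, 0.291]
ee_rot: [0.915, 0.404, 0.0, -0.0]
ft_force: [-0.4, 1.6, 0.4]
grip_width: 1.004
grasp_force: 0.0
```

Call:
arm_command --series "0 0 0 0 -0.059; 0 0 0 0 -0.059; 0 0 0 0 -0.059; 0 0 0 0 -0.059; 0 0 0 0 -0.001; 0 0 0 0 0; 0 0 0 0 0; 0 0 0 0 0; 0 0 0 0 0; 0 0 0 0 0"

```text
clock: 14.5
position: [0.6001, -0.1775, 0.291]
ee_rot: [0.707, 0.707, 0.0, 0.0]
ft_force: [1.0, -0.7, 0.5]
grip_width: 1.001
grasp_force: 0.0
```

Run:
```python
from h import *
im,K,E=snap("wrist","w3"); np.savez("w3",im=im,K=K,E=E);o=manip.get_obs();print(o["clock"],np.round(o["position"],4),np.round(o["ee_rot"],3))
h=cv2.cvtColor(im,cv2.COLOR_BGR2HSV)
print("expect",[proj(np.array(p),K,E).round() for p in([.596,-.218,.152],[.597,-.132,.152],[.641,-.218,.03],[.641,-.132,.03])])
for n,m in(("red",((h[...,0]<8)|(h[...,0]>172))),("blue",(abs(h[...,0].astype(int)-115)<12))):
    k=(m&(h[...,1]>130)&(h[...,2]>50)).astype(np.uint8)
    N,_,st,c=cv2.connectedComponentsWithStats(k)
    for i in range(1,N):
        if 60<st[i,4]: print(n,st[i],c[i].round(1),"top",onz(c[i],K,E,.1525).round(4))
```

```text
14.55 [ 0.6001 -0.1775  0.291 ] [0.707 0.707 0.    0.   ]
expect [array([274., 241.]), array([275., 139.]), array([314., 205.]), array([315., 131.])]
red [  317     0   239    61 10660] [434.8  33. ] top [ 0.7149 -0.0548  0.1525]
red [309 125  13  15 116] [315.8 131.1] top [ 0.6291 -0.1256  0.1525]
red [262 129  25  25 445] [274.  140.8] top [ 0.5961 -0.1331  0.1525]
blue [203   0  39  95 851] [222.1  45.7] top [ 0.5578 -0.0634  0.1525]
blue [289   0  27  71 601] [301.7  32.1] top [ 0.6168 -0.0542  0.1525]
blue [ 379    0  120   24 2569] [439.6  10.4] top [ 0.7167 -0.0399  0.1525]
```

Call:
arm_command --series "0 0.111 0.007 0 0; 0 0 0 0.1 0; 0 0 0 0.1 0; 0 0 0 0.1 0; 0 0 0 0.1 0; 0 0 0 0.0475 0; 0 0 0 0 0; 0 0 0 0 0; 0.3 0 0 0 0; 0.5 0 0 0 0" --newtons 25

```text
clock: 15.8
position: [0.6034, -0.1332, 0.113]
ee_rot: [0.707, 0.707, 0.0, 0.001]
ft_force: [-0.4, 0.2, -0.3]
grip_width: 0.605
grasp_force: 0.0
```

Call:
arm_command --series "0.6 0 0 0 0; 0.65 0 0 0 0; 0.7 0 0 0 0; 0.75 0 0 0 0; 0.8 0 0 0 0; 1 0 0 0 0; 1 0 0 0 0; 1 0 0 0 0; 1 0 0 0 0; 1 0 0 0 0"

```text
clock: 17.05
position: [0.6037, -0.1332, 0.1127]
ee_rot: [0.707, 0.707, 0.001, 0.001]
ft_force: [1.2, 1.3, 5.9]
grip_width: 0.314
grasp_force: 23.9
```

Call:
arm_command --series "1 0 0 -0.025 0; 1 0 0 -0.025 0; 1 0 0 -0.04 0; 1 0 0 -0.06 0; 1 0 0 -0.08 0; 1 0 0 -0.08 0; 1 0 0 -0.08 0; 1 0 0 0 0; 1 0 0 0 0; 1 0 0 0 0" --newtons 40

```text
clock: 18.3
position: [0.6022, -0.133, 0.2666]
ee_rot: [0.707, 0.707, -0.001, -0.001]
ft_force: [-0.1, -0.7, -0.2]
grip_width: 0.22
grasp_force: 42.8
```

Run:
```python
from h import *
o=manip.get_obs();p=np.array(o["position"]);print(p,o["grip_width"],o["ft_force"])
for n in("scene","side"):
    im,K,E=snap(n,n+"3"); h=cv2.cvtColor(im,cv2.COLOR_BGR2HSV); np.savez(n+"3",im=im,K=K,E=E)
    print(n,"pos",proj(p,K,E).round(1),"upright bottom",proj(p+[0,0,-.08],K,E).round(1))
    k=(((h[...,0]<8)|(h[...,0]>172))&(h[...,1]>130)&(h[...,2]>50)).astype(np.uint8)
    N,_,st,c=cv2.connectedComponentsWithStats(k)
    for i in range(1,N):
        if 6<st[i,4]<500: print(st[i],c[i].round(1))
```

```text
[ 0.60217115 -0.13304219  0.2666475 ] 0.220429329313448 [-0.09524992 -0.72514098 -0.15763423]
scene pos [174.2 137.4] upright bottom [179.5 168. ]
[173 120   4   7  21] [174.7 122.6]
[176 158   9  17 116] [180. 166.]
[351 221  15  31 308] [357.9 235.8]
[315 254  12   4  18] [320.4 255.6]
[146 268 104  83 498] [201.6 318.9]
[308 276  15  30 341] [314.4 290.6]
[440 308 120  54 423] [501.  334.5]
side pos [288.3 110.3] upright bottom [287.8 141.3]
[285  96   6   4  24] [287.5  97.5]
[285 130   7  18 119] [288.  138.7]
[242 194  25  30 490] [253.5 207. ]
[245 213  22  30 218] [255.6 231.7]
[240 221   3   7  16] [240.7 224.3]
[223 222   3   7  17] [224.2 224.8]
[185 361  31  59 412] [200.3 391.1]
[244 369  22  51 357] [255.  394.8]
```

Run:
```python
from h import *
s=np.load("scene3.npz");d=np.load("side3.npz")
r=lambda a,b:cross(ray(a,s["K"],s["E"]),ray(b,d["K"],d["E"]))
a=r((180,166),(288,138.7));b=r((174.7,122.6),(287.7,97.5));print(a,b)
print(np.degrees((b[0]-a[0])[:2]/(b[0]-a[0])[2]))
```

```text
(array([ 0.60176334, -0.1310388 ,  0.19368042]), np.float64(0.0015042775117168107)) (array([ 0.60173774, -0.12610505,  0.30217021]), np.float64(0.0037118603685493854))
[-0.01352127  2.60561956]
```

Call:
arm_command --series "1 0 0 -0.125 0; 1 0.1405 0.0192 0 0; 1 0.1405 0.0192 0 0; 1 0.1405 0.0192 0 0; 1 0.1405 0.0192 0 0; 1 0.1405 0.0192 0 0; 1 0.1405 0.0192 0 0; 1 0 0 0 -0.043; 1 0 0 0 -0.043; 1 0 0 0 0"

```text
clock: 19.65
position: [0.6489, 0.204, 0.3174]
ee_rot: [0.606, 0.796, -0.0, -0.0]
ft_force: [-0.0, -0.1, -1.3]
grip_width: 0.216
grasp_force: 42.8
```

Call:
arm_command --series "1 0 0 0.05 0; 1 0 0 0.0 0; 1 0 0 0 0; 1 0 0 0 0; 1 0 0 0 0; 1 0 0 0 0; 1 0 0 0 0; 1 0 0 0 0; 1 0 0 0 0; 1 0 0 0 0"

```text
clock: 20.9
position: [0.649, 0.2041, 0.298]
ee_rot: [0.605, 0.796, 0.0, 0.0]
ft_force: [-1.1, -1.2, -1.0]
grip_width: 0.215
grasp_force: 42.8
```

```bash
cat > chk.py <<'E'
from h import *
import sys
o=manip.get_obs();p=np.array(o["position"]);print(o["clock"],p.round(4),o["grip_width"],np.round(o["ee_rot"],3))
red=sys.argv[1]=="red"
for n in("scene","side","wrist"):
    im,K,E=snap(n,n+"4"+sys.argv[1]); h=cv2.cvtColor(im,cv2.COLOR_BGR2HSV); np.savez(n+"4",im=im,K=K,E=E)
    m=((h[...,0]<8)|(h[...,0]>172)) if red else (abs(h[...,0].astype(int)-115)<12)
    print(n,"exp cap centre",proj(p-[0,0,.073],K,E).round(1),"well top",proj(np.array([.6482,.2043,.142] if red else [.6388,.2372,.142]),K,E).round(1))
    N,_,st,c=cv2.connectedComponentsWithStats((m&(h[...,1]>130)&(h[...,2]>45)).astype(np.uint8))
    for i in range(1,N):
        if 6<st[i,4]<900: print(st[i],c[i].round(1))
E
python3 chk.py red
```

```text
20.9 [0.649  0.2041 0.298 ] 0.21482993842807127 [0.605 0.796 0.    0.   ]
scene exp cap centre [322.3 234.3] well top [319.  262.7]
[351 221  15  31 304] [357.8 235.8]
[318 227  11  17 141] [322.7 235.4]
[315 254  12   4  13] [320.8 255.6]
[146 268 104  83 497] [201.6 318.8]
[308 277  15  29 342] [314.5 290.6]
[440 308 120  54 423] [501.3 334.6]
[426 343 128  61 531] [490.9 373.1]
side exp cap centre [231.1 187.6] well top [232.9 224.6]
[224 134  10   7  64] [228.6 136.9]
[227 177  11  24 219] [231.6 188.7]
[242 194  25  30 496] [253.3 206.9]
[245 213  22  30 218] [255.6 231.7]
[169 221  50  17 531] [193.8 228.8]
[240 221   3   7  17] [240.8 224.4]
[223 222   3   7  17] [224.2 225. ]
[185 361  31  59 412] [200.3 391.1]
[244 369  22  51 357] [255.  394.8]
wrist exp cap centre [278.8 218.3] well top [278.  190.2]
[126 102   2   8   8] [126.2 105.5]
[130 102  32  26 667] [146.  113.8]
[257 176   6  30 133] [259.7 189.6]
[295 176   5  30 139] [296.9 190.3]
[263 197  28  23 345] [277.1 207.9]
[359 307  14   4  18] [365.3 308.7]
```

Call:
arm_command --series "1 0 0 0.04 0; 1 0 0 0.04 0; 1 0 0 0.04 0; 1 0 0 0.04 0; 1 0 0 0.04 0; 1 0 0 0.04 0; 1 0 0 0.04 0; 1 0 0 0.04 0; 1 0 0 0.0375 0; 1 0 0 0 0"

```text
clock: 22.3
position: [0.6483, 0.2038, 0.1534]
ee_rot: [0.605, 0.796, -0.001, -0.001]
ft_force: [-0.5, 0.3, -1.2]
grip_width: 0.218
grasp_force: 42.8
```

Call:
arm_command --series "0.6 0 0 0 0; 0.5 0 0 0 0; 0.4 0 0 0 0; 0.2 0 0 0 0; 0 0 0 -0.06 0; 0 0 0 -0.12 0; 0 0 0 -0.12 0; 0 0 0 -0.06 0; 0 0 0 0 0; 0 0 0 0 0"

```text
clock: 23.55
position: [0.6487, 0.204, 0.2978]
ee_rot: [0.605, 0.796, -0.001, -0.0]
ft_force: [0.5, -0.8, -0.2]
grip_width: 0.997
grasp_force: 0.0
```

```bash
python3 chk.py red | sed -n '/wrist/,$p;1p'
python3 - <<'E'
from h import *
Z=np.load("wrist4.npz")
print("exp plug .136",proj(np.array([.6482,.2043,.136]),Z["K"],Z["E"]).round(1))
Z=np.load("scene0.npz");h=cv2.cvtColor(Z["im"],cv2.COLOR_BGR2HSV)
E
```

```text
23.55 [0.6487 0.204  0.2978] 0.9973548547557035 [ 0.605  0.796 -0.001 -0.   ]
wrist exp cap centre [279.3 218.3] well top [279.  190.3]
[127 102   2   9  13] [127.3 105.4]
[131 102  32  26 670] [146.8 113.7]
[258 176   6  30 156] [260.8 190.2]
[269 177  22  21 379] [279.6 186.6]
[296 176   5  31 143] [297.9 190.5]
[243 275   8   8  49] [247.  278.6]
[305 292  85  31 613] [347.5 306.9]
exp plug .136 [279.  188.8]
```

Call:
arm_command --series "0 0 0 0 0.043; 0 0 0 0 0.043; 0 -0.153 -0.0174 0 0; 0 -0.153 -0.0174 0 0; 0 -0.153 -0.0174 0 0; 0 -0.153 -0.0174 0 0; 0 -0.153 -0.0174 0 0; 0 -0.153 -0.0174 0 0; 0 -0.153 -0.0174 0 0; 0 0 0 0 0"

```text
clock: 24.95
position: [0.5979, -0.2309, 0.298]
ee_rot: [0.71, 0.704, -0.002, 0.0]
ft_force: [0.9, 0.5, 0.2]
grip_width: 0.996
grasp_force: 0.0
```

```bash
python3 chk.py blue | sed -n '/wrist/,$p;1p'
python3 - <<'E'
from h import *
Z=np.load("wrist4.npz");K,E,im=Z["K"],Z["E"],Z["im"]
print([proj(np.array(p),K,E).round() for p in([.596,-.218,.152],[.641,-.218,.03])])
h=cv2.cvtColor(im,cv2.COLOR_BGR2HSV);k=((abs(h[...,0].astype(int)-115)<12)&(h[...,1]>130)&(h[...,2]>45)).astype(np.uint8)
N,_,st,c=cv2.connectedComponentsWithStats(k)
for i in range(1,N):
    if st[i,4]>30: print(st[i],onz(c[i],K,E,.1525).round(4),onz(c[i],K,E,.05).round(4))
E
```

```text
24.95 [ 0.5979 -0.2309  0.298 ] 0.996184291776778 [ 0.71   0.704 -0.002  0.   ]
wrist exp cap centre [276.1 227.5] well top [ 351.3 -656.2]
[217   0  25  53 473] [229.2  25.2]
[302   0  15  28 216] [308.7  12.7]
[316 160   4   8  13] [318.  162.9]
[310 162   7   8  21] [313.2 164.8]
[265 175  21  21 349] [275.1 184.9]
[315 346   8  26 154] [319.  358.7]
[254 352   9  23 138] [257.7 363. ]
[array([275., 186.]), array([314., 164.])]
[217   0  25  53 473] [ 0.5625 -0.095   0.1525] [ 0.5496 -0.074   0.05  ]
[302   0  15  28 216] [ 0.6221 -0.0866  0.1525] [ 0.6296 -0.0627  0.05  ]
[265 175  21  21 349] [ 0.5965 -0.2172  0.1525] [ 0.5953 -0.2382  0.05  ]
[315 346   8  26 154] [ 0.6384 -0.3887  0.1525] [ 0.6515 -0.4685  0.05  ]
[254 352   9  23 138] [ 0.5789 -0.3936  0.1525] [ 0.5716 -0.4751  0.05  ]
```

Call:
arm_command --series "0 0.0335 0.0128 0 0; 0 0 0 0.1 0; 0 0 0 0.1 0; 0 0 0 0.1 0; 0 0 0 0.1 0; 0 0 0 0.065 0; 0 0 0 0 0; 0 0 0 0 0; 0.3 0 0 0 0; 0.5 0 0 0 0" --newtons 25

```text
clock: 26.35
position: [0.6059, -0.2109, 0.1141]
ee_rot: [0.707, 0.707, 0.0, 0.001]
ft_force: [0.4, -0.1, -0.3]
grip_width: 0.604
grasp_force: 0.0
```

Call:
arm_command --series "0.6 0 0 0 0; 0.65 0 0 0 0; 0.7 0 0 0 0; 0.75 0 0 0 0; 0.8 0 0 0 0; 1 0 0 0 0; 1 0 0 0 0; 1 0 0 0 0; 1 0 0 0 0; 1 0 0 0 0"

```text
clock: 27.6
position: [0.6058, -0.211, 0.1135]
ee_rot: [0.707, 0.707, 0.0, 0.0]
ft_force: [1.7, -0.1, 5.2]
grip_width: 0.302
grasp_force: 25.0
```

Call:
arm_command --series "1 0 0 -0.025 0; 1 0 0 -0.025 0; 1 0 0 -0.04 0; 1 0 0 -0.06 0; 1 0 0 -0.08 0; 1 0 0 -0.08 0; 1 0 0 -0.1 0; 1 0 0 -0.1 0; 1 0 0 0 0; 1 0 0 0 0" --newtons 40

```text
clock: 28.85
position: [0.6045, -0.2109, 0.3161]
ee_rot: [0.707, 0.707, -0.001, -0.001]
ft_force: [0.2, -0.4, -0.7]
grip_width: 0.218
grasp_force: 44.5
```

Call:
arm_command --series "1 0.142 0.0102 0 0; 1 0.142 0.0102 0 0; 1 0.142 0.0102 0 0; 1 0.142 0.0102 0 0; 1 0.142 0.0102 0 0; 1 0.142 0.0102 0 0; 1 0.142 0.0102 0 0; 1 0.142 0.0102 0 0; 1 0 0 0 -0.043; 1 0 0 0 -0.043"

```text
clock: 30.1
position: [0.6371, 0.2441, 0.3147]
ee_rot: [0.603, 0.798, -0.002, -0.001]
ft_force: [0.3, -0.6, -0.2]
grip_width: 0.217
grasp_force: 44.4
```

Call:
arm_command --series "1 0 0 0.04 0; 1 0 0 0 0; 1 0 0 0 0; 1 0 0 0 0; 1 0 0 0 0; 1 0 0 0 0; 1 0 0 0 0; 1 0 0 0 0; 1 0 0 0 0; 1 0 0 0 0"

```text
clock: 31.35
position: [0.638, 0.2435, 0.3011]
ee_rot: [0.605, 0.796, 0.0, 0.0]
ft_force: [-0.1, 0.4, -1.3]
grip_width: 0.215
grasp_force: 44.4
```

```bash
python3 chk.py blue
```

```text
31.35 [0.638  0.2435 0.3011] 0.2149191483883551 [0.605 0.796 0.    0.   ]
scene exp cap centre [346.1 237.5] well top [337.5 266.1]
[441   0  21  29 376] [450.9  13.7]
[ 26 147  54  18  86] [ 52.5 155.5]
[  0 168  57  21 115] [ 28.1 177.8]
[344 191   3   5   8] [344.9 192.8]
[218 219  74  13 144] [254.9 225.2]
[366 226  16  31 300] [373.5 241.3]
[340 230  10  17 134] [344.2 237.8]
[253 257  12   3  26] [258.4 258.1]
[333 258   8   2   8] [336.5 258.4]
[325 280  16  30 327] [332.3 294.1]
[388 294  35  37 873] [405.2 311.8]
[446 337  94  44 325] [493.2 359.1]
[432 376  94  44 379] [478.  398.5]
side exp cap centre [230.9 196.4] well top [233.  233.9]
[290 132   6  20  57] [292.6 141.9]
[318 134   4  20  58] [319.6 143.5]
[224 140  10   6  57] [228.6 142.5]
[227 185  11  23 223] [231.8 196.2]
[194 194  29  13 246] [208.5 200.1]
[267 219   9  40 164] [270.7 239.8]
[301 218   3   5   9] [302.  219.3]
[223 231   3   7  21] [224. 234.]
[240 231   3   6  18] [241.  233.5]
[321 270   1   7   7] [321. 273.]
[146 368  31  52 341] [161.3 394.5]
[205 377  22  43 293] [215.9 398.5]
wrist exp cap centre [278.8 218.2] well top [277.8 196.8]
[258 184   5  28  98] [259.9 196.7]
[295 184   4  28 112] [296.5 197.5]
[211 255   9  34 200] [214.8 269.4]
[146 266  11  38 243] [151.1 284.1]
[269 359  47  20 545] [287.8 369.7]
```

Run:
```python
from h import *
s=np.load("scene3.npz");d=np.load("side3.npz")
r=lambda a,b:cross(ray(a,s["K"],s["E"]),ray(b,d["K"],d["E"]))
print("red ",r((322.7,235.4),(231.6,188.7)),[.649,.2041]);print("blue",r((344.2,237.8),(231.8,196.2)),[.638,.2435])
print("plug",r((344.9,192.8),(228.6,142.5)))
Z=np.load("wrist4.npz");g=Z["im"];h=cv2.cvtColor(g,cv2.COLOR_BGR2HSV)
print(h[200:235:4,279].tolist())
```

```text
red  (array([0.64832418, 0.20469478, 0.22254847]), np.float64(0.0011512606588335085)) [0.649, 0.2041]
blue (array([0.63783924, 0.23992174, 0.22602897]), np.float64(0.0014550740358169718)) [0.638, 0.2435]
plug (array([0.64095825, 0.23026974, 0.33124287]), np.float64(0.003432745893784779))
[[50, 7, 103], [113, 122, 94], [113, 123, 93], [112, 123, 95], [112, 126, 93], [113, 129, 93], [113, 31, 98], [30, 8, 93], [30, 8, 92]]
```

Call:
arm_command --series "1 -0.01 0 0 0; 1 0 0 0.04 0; 1 0 0 0.04 0; 1 0 0 0.04 0; 1 0 0 0.04 0; 1 0 0 0.04 0; 1 0 0 0.03 0; 1 0 0 0 0; 1 0 0 0 0; 1 0 0 0 0" --newtons 25

```text
clock: 32.75
position: [0.6394, 0.2398, 0.2099]
ee_rot: [0.605, 0.796, 0.001, 0.0]
ft_force: [0.9, 0.6, 0.5]
grip_width: 0.214
grasp_force: 44.4
```

Call:
arm_command --series "1 0 0 0.02 0; 1 0.002 0 0.02 0; 1 0.002 0 0.02 0; 1 0.002 0 0.02 0; 1 0.002 0 0.02 0; 1 0.002 0 0.02 0; 1 0 0 0.0175 0; 1 0 0 0 0; 1 0 0 0 0; 1 0 0 0 0"

```text
clock: 34.0
position: [0.6383, 0.2435, 0.1545]
ee_rot: [0.605, 0.796, 0.0, 0.0]
ft_force: [0.2, -0.4, -0.8]
grip_width: 0.217
grasp_force: 44.4
```

No resisting force, so the marker is inserted; release and lift.

Call:
arm_command --series "0.6 0 0 0 0; 0.5 0 0 0 0; 0.4 0 0 0 0; 0.2 0 0 0 0; 0 0 0 -0.06 0; 0 0 0 -0.12 0; 0 0 0 -0.12 0; 0 0 0 -0.06 0; 0 0 0 0 0; 0 0 0 0 0"

```text
clock: 35.25
position: [0.6377, 0.2434, 0.2967]
ee_rot: [0.605, 0.796, -0.001, -0.0]
ft_force: [-0.0, -0.1, -1.5]
grip_width: 1.003
grasp_force: 0.0
```

```bash
for c in red blue; do python3 chk.py $c | sed -n '/wrist/,$p;1p';done
python3 - <<'E'
from h import *
Z=np.load("wrist4.npz");K,E,im=Z["K"],Z["E"],Z["im"]
for p in([.6482,.2043,.136],[.6388,.2372,.136]):print("exp plug",proj(np.array(p),K,E).round(1))
cv2.imwrite("pics/w5.png",cv2.resize(im[120:330,180:460],(800,600),interpolation=cv2.INTER_CUBIC))
E
```

```text
35.25 [0.6377 0.2434 0.2967] 1.0027709488849628 [ 0.605  0.796 -0.001 -0.   ]
wrist exp cap centre [279.3 218.3] well top [279.  234.9]
[311   0   8   2  12] [3.152e+02 3.000e-01]
[142 141  24  27 393] [154.3 153. ]
[260 222   4  28  91] [261.2 236.7]
[270 222  20  19 267] [279.2 231. ]
[295 234   5  16  66] [297.2 242.3]
[248 303   3   9  16] [249.5 306.8]
[308 319  88  34 828] [350.9 335.2]
35.4 [0.6377 0.2433 0.2965] 1.0006929400490305 [ 0.605  0.796 -0.001 -0.001]
wrist exp cap centre [278.7 218. ] well top [278.3 197.8]
[258 184   5  29 126] [260.  197.1]
[296 184   4  26 100] [297.5 196.5]
[272 189  21  19 281] [281.9 197.2]
[211 256  14 111 669] [218.  306.9]
[144 258   7   9  48] [147.2 261.6]
[155 336  11  34 190] [160.1 353.2]
[270 361  44  18 436] [287.1 370.5]
[348 381  10   4  23] [352.9 382.3]
exp plug [278.6 232.5]
exp plug [278.3 196.2]
```

View pics/w5.png

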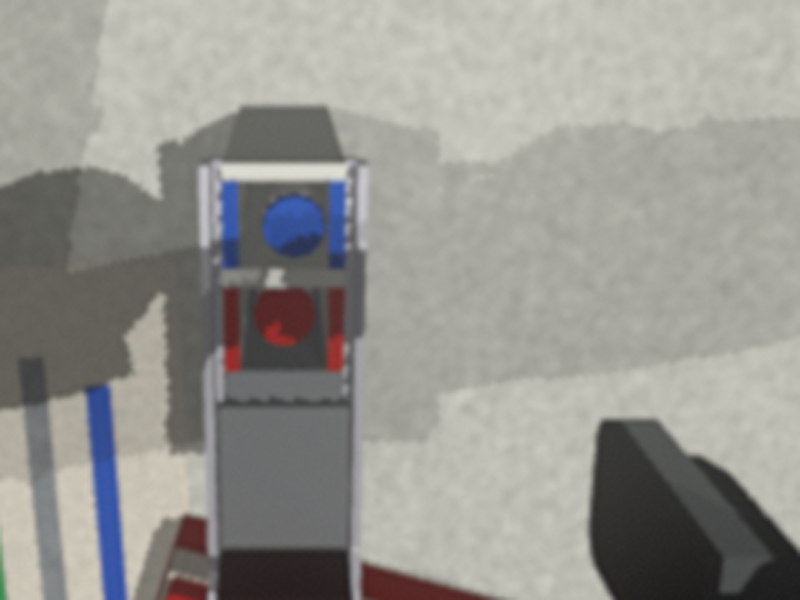

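Call:
arm_command --series "0 -0.1515 0.004 0 0; 0 -0.1515 0.004 0 0; 0 0 0 0 0.059; 0 0 0 0 0.059; 0 0 0 0 0.059; 0 0 0 0 0.059; 0 0 0 0 0.059; 0 0 0 0 0.059; 0 0 0 0 0.059; 0 0 0 0 0.059" --newtons 30

```text
clock: 36.8
position: [0.6734, 0.1276, 0.2978]
ee_rot: [0.985, 0.175, -0.0, 0.0]
ft_force: [0.3, 0.7, -1.0]
grip_width: 1.003
grasp_force: 0.0
```

Call:
arm_command --series "0 0 0 0 0.028; 0 0 0 0 0; 0 0 0 0 0; 0 0 0 0 0; 0 0 0 0 0; 0 0 0 0 0; 0 0 0 0 0; 0 0 0 0 0; 0 0 0 0 0; 0 0 0 0 0"

```text
clock: 38.05
position: [0.6735, 0.1276, 0.298]
ee_rot: [0.991, 0.135, 0.0, -0.0]
ft_force: [-0.9, -0.6, -0.0]
grip_width: 1.001
grasp_force: 0.0
```

Descend .147 m (0.3675), then grip.

Call:
arm_command --series "0 0 0 0.09 0; 0 0 0 0.09 0; 0 0 0 0.09 0; 0 0 0 0.06 0; 0 0 0 0.0375 0; 0 0 0 0 0; 1 0 0 0 0; 1 0 0 0 0; 1 0 0 0 0; 1 0 0 0 0"

```text
clock: 39.3
position: [0.6735, 0.1281, 0.1514]
ee_rot: [0.991, 0.135, 0.0, -0.0]
ft_force: [-4.0, 4.5, 11.1]
grip_width: 0.157
grasp_force: 35.9
```

Call:
arm_command --series "1 0 0 0 0; 1 0 0 0 0; 1 0 -0.01 0 0; 1 0 -0.02 0 0; 1 0 -0.025 0 0; 1 0 -0.025 0 0; 1 0 -0.025 0 0; 1 0 -0.025 0 0; 1 0 -0.025 0 0; 1 0 -0.025 0 0"

```text
clock: 40.55
position: [0.6545, 0.1961, 0.1515]
ee_rot: [0.991, 0.134, 0.0, 0.001]
ft_force: [-2.1, -2.4, 5.4]
grip_width: 0.154
grasp_force: 34.7
```

Call:
arm_command --series "1 0 -0.01 0 0; 1 0 -0.008 0 0; 1 0 0 0 0; 1 0 0 0 0; 1 0 0 0 0; 1 0 0 0 0; 1 0 0 0 0; 1 0 0 0 0; 1 0 0 0 0; 1 0 0 0 0"

```text
clock: 41.8
position: [0.653, 0.2015, 0.1515]
ee_rot: [0.991, 0.134, 0.0, 0.001]
ft_force: [-1.8, -4.6, 6.3]
grip_width: 0.153
grasp_force: 34.8
```

Call:
arm_command --series "0 0 0 0 0; 0 0 0 0 0; 0 0 0 0 0; 0 0 0 0 0; 0 0 0 -0.06 0; 0 0 0 -0.1 0; 0 0 0 -0.12 0; 0 0 0 -0.07 0; 0 0 0 0 0; 0 0 0 0 0"

```text
clock: 43.05
position: [0.652, 0.2039, 0.2899]
ee_rot: [0.991, 0.135, -0.001, 0.0]
ft_force: [-0.5, 0.0, 0.2]
grip_width: 1.001
grasp_force: 0.0
```

Run:
```python
from h import *
im,K,E=snap("wrist");g=cv2.cvtColor(im,cv2.COLOR_BGR2GRAY)
q=proj(np.array([.652,.2015,.18]),K,E).astype(int);x0,y0=q-[20,43]
N,_,st,c=cv2.connectedComponentsWithStats((g[y0:y0+85,x0:x0+40]<60).astype(np.uint8))
i=1+st[1:,4].argmax();x,y,w,h=st[i,:4]
print("ridge now",onz((x0+x+(w-1)/2,y0+y+(h-1)/2),K,E,.18),(w,h),"start [.6523 .2015]",manip.get_obs()["grip_width"])
a=np.load("scene0.npz")["im"].astype(int);b=snap("scene")[0].astype(int)
d=(abs(a-b).max(2)>40);print("change in caddy top region",d[235:275,255:355].sum(),"glove",d[235:345,145:250].sum(),"stamp",d[290:340,380:430].sum())
```

```text
ridge now [0.65291534 0.20141891 0.18      ] (np.int32(17), np.int32(58)) start [.6523 .2015] 1.0006257094242639
change in caddy top region 607 glove 226 stamp 0
```

```bash
python3 -c "
from workcell import manip
print(manip.hand_in())"
```

```text
the job is handed in; nothing more can be done
None
```

I handed the job in at about 43 s of the 72 s limit: the cover was opened to its stop, both markers dropped into the wells of their own colour, and the cover shut again to within about 1 mm of where it started; the judge's result was not returned.

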